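Put the lathe accessories away on their stands

ROBOT

A 6-joint arm with a two-finger parallel gripper is mounted at the origin on a cart in front of the work surface, level with it; the furniture and walls round the work are solid. World frame = base frame: x ahead of the robot, y to its left, z up, the work surface at z = 0. Lengths are in m, angles in degrees, forces in N, time in s.
With the tool pointing down it reaches from about 0.3 to 0.75 m from the base axis. Payload 8.5 kg.
Tool frame: the origin (TCP) lies midway between the tips of the shut fingers; the grasp point (between the pads) lies 19 mm behind it (env.tcp_to_grasp is the z of the grasp point in the tool frame, in m); z points along the fingers, y is the line along which they close (so a half turn about z gives the same grasp; the last joint's range is limited). The gripper opens to 85 mm and grips with 20 to 120 N. Pads are 22 mm wide; open, the fingers measure 114 mm over their backs; the gripper's body (76 mm by 85 mm) begins 54 mm behind the grasp point. The pads swing forward as they close: fully open they stand 13 mm farther back than shut.
Start: joints at [-78.111, 21.807, 74.336, -0, 83.858, -12.336], TCP at [0.226, -0.502, 0.231] pointing down, gripper open.
Joint ranges: [-178.18, 178.18], [-50.72, 133.34], [12.68, 142.11], [-81.47, 261.47], [9.98, 163.14], [-165.26, 165.26]. Speed limits (degrees/s): [136.94, 136.94, 180, 180, 180, 180].

INTERFACE

Orientations are given as a 3x3 rotation matrix whose columns are the frame's x, y, z axes.
In Python, from rig import env, imaging, job, models gives the robot as it stands. The module is installed in compiled form; this text tells all that it offers.
- The arm moves only by the tool jog_arm, never from a script. Its argument "plan" is text: rows parted by semicolons, each of 7 numbers parted by spaces: the turn, a rotation vector about the tool's x, y, z in degrees, then the shift along the tool's x, y, z in cm, then the closure in counts, from 0 (fully open) to 255 (shut). In form: rx ry rz x y z claw; .... A call has 1 to 10 rows; each row shifts and turns the commanded pose from where the row before left it, along the tool's axes as they then stand; what a row does not reach is not made up. A row lasts 1/12 s, in which the tool goes at most 41.7 mm and 7.16 degrees, less where a joint would pass 70% of its speed; a pose out of reach is approached as far as the arm can. A call with a gripper value outside its range is refused whole. The fingers move at their own pace and stop on an object; "grip_force" is the grip in N (left out, the last holds). Time passes only in rows, so rows that do not move let the fingers close. It gives the time, the measured TCP pose, the force, the opening and the grip force at its end, in the units of the state.
- env.observe(): the state, without advancing time (a new reading comes with each control period).
- imaging.get_image(name): name is "scene" or "side" or "wrist"; returns a dict with "pixels" (384x512x3 uint8, red, green, blue), "depth" (384x512 float32, m along the optical axis (not along the pixel's ray), 0 where there is no reading), "fov_y" (degrees; the focal length in pixels is half the picture's height over the tangent of half this angle, whatever the lens; pixels are square), "cx", "cy" (the principal point, pixels), "world_from_camera" (4x4, takes a point from camera to world coordinates). Camera axes: x right, y down, z forward; pixel columns grow to the right and rows downward; lengths in m; the calibration is good to about 2 mm. A picture is of the moment at which its call begins.
- job.close_job(): hands the job in; it is judged then, once.
Trained networks look in the newest picture that a camera, given by its name, has taken for a name from the list of things; names that differ only in an ending like _2 or _b are one class to them, and where a whole thing is asked for, a point or a joint stands for the part that bears it (a point fixed in the world has none). Each returns a list of dicts, best first, with "confidence" (0 to 1); they miss things now and then, are a little off and sometimes report something else, mostly with a low value. They report only what shows in the picture. A call takes as long as a camera call. They do not tell look-alikes from the thing itself.
- models.outline_of(camera, query): "region" (384x512 bool, what is visible of it) and "bbox" ([centre column, centre row, width, height] in pixels, round what is visible of it).
- models.tip_of(camera, query): "at" ([column, row] in pixels: a listed point, or the origin of a listed thing).
The state is a dict: "time_s": time; "q": joint angles; "qvel": joint speeds; "joint_efforts": joint torques, N m; "position": TCP position; "tool_rot": TCP orientation; "ft_force": force on the tool from outside, world axes, zero at the start; "wrist_torque": the same for the moment, N m; "grip_width": finger opening in m; "gripper_force": force on a finger pad.
Only numpy, scipy, OpenCV 4.12 (cv2) and the standard library are available. Lean on these libraries where they do the work, as an engineer would, in place of code of your own. Each camera call takes 0.05 s, during which the arm holds its last target. There are 200 camera calls.

TASK

Take the pile of lathe accessories apart from the top: stand the live centre with its taper fully down in the bored block, put the small faceplate over the dowel of the small stand, then the large faceplate over the dowel of the large stand, each flat in its recess with the hub up. Once the live centre stands in its block (not before), set the loose nose cone mouth down over the centre's point, fully down on its head. Let go of everything and leave the lidded wooden box, the chuck key and the wax tin where they are.

Things in the scene. Friction and masses are not known exactly. Their poses are not given: they have to be found in the camera images.
- live_centre: Revolving lathe centre, dark steel, thin brass band, upright on top of the pile, taper down in the bores. Origin: on its axis at the underside of the round head, z up. Head 40 mm diameter, 40 mm high (grip here). Below the origin a 60 mm taper, 18 mm diameter at the head, 11 mm at the end. On the head a 20 mm nose 8 mm high, then a bright point, tip 63 mm above origin. 0.32 kg.
- small_faceplate: Small pale aluminium faceplate, middle of the pile, flange down, hub up, resting on the large one's hub. Origin: centre of its underside, z up. Flange 72 mm diameter, 10 mm thick; round hub 40 mm diameter from 10 to 38 mm above the origin (grip across the hub); bore 26 mm right through. 0.30 kg.
- large_faceplate: Large steel faceplate, bottom of the pile, on the bench, flange down, hub up. Origin: centre of its underside, z up. Flange 92 mm diameter, 10 mm thick; round hub 44 mm diameter from 10 to 38 mm above the origin (grip across the hub); bore 33 mm right through. 0.60 kg.
- nose_cone: Bull-nose cone of bright steel, alone on the bench, mouth down. Origin: centre of its mouth (underside), z up. Skirt 56 mm diameter from 0 to 28 mm (grip here), narrowing to 23 mm at the closed top, 52 mm up. Bore 24 mm, 28 mm deep. Fully down over the live centre's nose, its mouth rests on the head, 40 mm above the live centre's origin. 0.22 kg.
- centre_block: Tall dark wooden block, 64 x 64 x 66 mm, fixed to the bench, with a vertical hole 24 mm diameter, 62 mm deep in the middle of its top. Origin: centre of its underside, z up; top 66 mm above it. The live centre belongs here: fully down, its head rests on the block's top.
- small_stand: Smaller flat dark wooden stand, 94 x 94 x 26 mm, fixed, with a round recess 80 mm diameter, 5 mm deep in its top and an upright pale dowel 21 mm diameter in the middle, coned at the top, ending 71 mm above the origin. Origin: centre of its underside, z up; recess floor 21 mm above it. The small faceplate belongs here, underside on the recess floor.
- large_stand: Larger flat dark wooden stand, 116 x 116 x 26 mm, fixed, with a round recess 100 mm diameter, 5 mm deep in its top and an upright pale dowel 28 mm diameter in the middle, coned at the top, ending 71 mm above the origin. Origin: centre of its underside, z up; recess floor 21 mm above it. The large faceplate belongs here, underside on the recess floor.
- lidded_box: Bystander: turned round wooden box, dark with a pale lid, 57 mm diameter, 66 mm high, standing loose among the work. Origin: centre of its underside.
- chuck_key: Bystander: steel T-handled chuck key lying loose on the bench, 85 x 88 x 12 mm. Origin: centre of its underside.
- wax_tin: Bystander: flat round tin, green lid on white, 69 mm diameter, 32 mm high, loose on the bench. Origin: centre of its underside.
Not all that is in view belongs to the job. Several things have the shape of the live_centre; the one meant has the colours described above.

How it is judged (in metres and radians):
On the way, in this order (a step that is already met when the one before it is completed fails the run):
1. the live centre stands fully down in the bored block, let go, without the nose cone on it yet (horizontal distance between live_centre and centre_block below 0.006 m and z of live_centre in the frame of centre_block between 0.063 and 0.069 m and angle between live_centre's own z axis and vertical below 0.06 rad and linear speed of live_centre below 0.02 m/s and angular speed of live_centre below 0.2 rad/s and contact force between live_centre and the fingers below 0.2 N and distance between nose_cone and live_centre above 0.06 m), for 0.2 s.
2. the small faceplate lies flat in the recess of the small stand, over its dowel, let go (horizontal distance between small_faceplate and small_stand below 0.006 m and z of small_faceplate in the frame of small_stand between 0.018 and 0.024 m and angle between small_faceplate's own z axis and vertical below 0.06 rad and linear speed of small_faceplate below 0.02 m/s and angular speed of small_faceplate below 0.2 rad/s and contact force between small_faceplate and the fingers below 0.2 N), for 0.2 s.
3. the large faceplate lies flat in the recess of the large stand, over its dowel, let go (horizontal distance between large_faceplate and large_stand below 0.006 m and z of large_faceplate in the frame of large_stand between 0.018 and 0.024 m and angle between large_faceplate's own z axis and vertical below 0.06 rad and linear speed of large_faceplate below 0.02 m/s and angular speed of large_faceplate below 0.2 rad/s and contact force between large_faceplate and the fingers below 0.2 N), for 0.2 s.
At the end, for the whole second after the job is handed in: Centre in its block, cone on the centre, each faceplate hub up in its own stand, all released and at rest: seated within 3 mm in height, axes within 6 mm (cone 5 mm), tilt under 0.06 rad (horizontal distance between live_centre and centre_block below 0.006 m and z of live_centre in the frame of centre_block between 0.063 and 0.069 m and angle between each of live_centre, small_faceplate, large_faceplate, nose_cone's own z axis and vertical below 0.06 rad and linear speed of each of live_centre, small_faceplate, large_faceplate, nose_cone below 0.02 m/s and angular speed of each of live_centre, small_faceplate, large_faceplate, nose_cone below 0.2 rad/s and horizontal distance between small_faceplate and small_stand below 0.006 m and z of small_faceplate in the frame of small_stand between 0.018 and 0.024 m and horizontal distance between large_faceplate and large_stand below 0.006 m and z of large_faceplate in the frame of large_stand between 0.018 and 0.024 m and horizontal distance between nose_cone and live_centre below 0.005 m and z of nose_cone in the frame of live_centre between 0.037 and 0.043 m); the robot touches nothing.
It fails at once if the lidded box, the chuck key or the wax tin is moved more than 25 mm (distance of any of lidded_box, chuck_key, wax_tin from where it was at the start of the episode above 0.025 m).
It fails at once if the lidded box is knocked over (angle between lidded_box's own z axis and vertical above 0.5 rad).
It also fails if it takes over 112 s, if anything falls off the work surface, if the arm or the gripper's body presses on something with over 40 N, if the wrist force passes 120 N, or if a joint passes its speed limit or range.

## Working session

There is one attempt and no reset: what is moved stays moved. The work goes in short steps, Python scripts to look and compute and a tool call to move; the robot and the scene stay as the last step left them, time stands still between calls to the robot, and variables do not carry over. Pictures are saved under pics/ and viewed, at most 14 in all, crops included, and the job is handed in when it is done.

Besides the shell and the picture viewer there is one more tool, called after "Request:" as a command line: name --argument value ..., lists and objects as JSON in quotes. jog_arm: Moves the arm, as the interface text tells. Its arguments: {"type":"object","properties":{"plan":{"type":"string"},"grip_force":{"type":"number"}},"required":["plan"]}

```bash
mkdir -p pics
cat > h.py <<'E'
import numpy as np, cv2
from rig import env, imaging, job, models
def pts(im):
    h,w=im["depth"].shape; f=h/2/np.tan(np.radians(im["fov_y"])/2)
    u,v=np.meshgrid(np.arange(w),np.arange(h)); d=im["depth"].astype(float)
    P=np.stack([(u-im["cx"])/f*d,(v-im["cy"])/f*d,d],-1)
    T=im["world_from_camera"]; W=P@T[:3,:3].T+T[:3,3]; W[d<=0]=np.nan; return W
def save(im,n,s=1): cv2.imwrite(f"pics/{n}.png",cv2.resize(im["pixels"][:,:,::-1],None,fx=s,fy=s))
E
python3 - <<'E'
from h import *
np.set_printoptions(precision=4,suppress=True)
s=env.observe(); print(s["position"],s["tool_rot"],s["grip_width"],env.tcp_to_grasp)
for c in ["scene","side"]:
    im=imaging.get_image(c); save(im,c+"0",1.5); W=pts(im)
    print(c,im["world_from_camera"][:3,3],im["fov_y"])
    np.save(c+"W.npy",W)
    for n in "live_centre small_faceplate large_faceplate nose_cone centre_block small_stand large_stand lidded_box chuck_key wax_tin".split():
        for o in models.outline_of(c,n)[:4]:
            if o["confidence"]<.2: continue
            R=W[o["region"]]; R=R[~np.isnan(R[:,0])]
            if len(R)<5: continue
            zt=np.percentile(R[:,2],98); T=R[R[:,2]>zt-.006]
            print(n,round(o["confidence"],2),np.round(o["bbox"]),"med",np.median(R,0),"mid",(np.percentile(R,2,0)+np.percentile(R,98,0))/2,"ztop",zt,"topmid",(T[:,:2].min(0)+T[:,:2].max(0))/2)
E
```

```text
[ 0.2256 -0.5013  0.2307] [[ 0.912   0.4103 -0.0003]
 [ 0.4103 -0.912   0.0015]
 [ 0.0003 -0.0015 -1.    ]] 0.08568172295941133 -0.0187
scene [0.0223 0.5525 0.5039] 53.16598087138571
live_centre 0.65 [282. 175.  16.  38.] med [ 0.5342 -0.265   0.0801] mid [ 0.5356 -0.2646  0.0622] ztop 0.11380879495460368 topmid [ 0.5374 -0.2693]
live_centre 0.62 [212. 247.  24.  38.] med [0.425  0.1461 0.1075] mid [0.4542 0.1018 0.0683] ztop 0.13406057953744693 topmid [0.4327 0.1393]
small_faceplate 0.57 [210. 269.  38.  26.] med [0.4201 0.1512 0.049 ] mid [0.4311 0.1394 0.058 ] ztop 0.0751206750617331 topmid [0.4285 0.1437]
large_faceplate 0.88 [213. 288.  47.  31.] med [0.415  0.1529 0.0107] mid [0.4295 0.1385 0.0147] ztop 0.026458333715852097 topmid [0.421  0.1571]
nose_cone 0.64 [244. 190.  21.  22.] med [ 0.6087 -0.1949  0.0291] mid [ 0.6162 -0.2239  0.0268] ztop 0.05315292531126842 topmid [ 0.6178 -0.2066]
centre_block 0.96 [301. 168.  29.  31.] med [ 0.5342 -0.37    0.0439] mid [ 0.5494 -0.3899  0.0339] ztop 0.06752826463733134 topmid [ 0.5507 -0.35  ]
centre_block 0.44 [262. 234.  62.  43.] 
[... 2106 characters left out ...]
  37.] med [ 0.4448 -0.0358  0.0235] mid [ 0.444  -0.0431  0.0346] ztop 0.0643242510021022 topmid [ 0.4438 -0.0442]
large_stand 0.68 [196. 244.  72.  55.] med [ 0.6094 -0.0084  0.0237] mid [ 0.6186 -0.0131  0.0356] ztop 0.0648719540648084 topmid [0.596  0.1333]
lidded_box 0.8 [281. 174.  24.  25.] med [ 0.4413 -0.2289  0.0423] mid [ 0.4414 -0.2366  0.0361] ztop 0.06156409314493709 topmid [ 0.441  -0.2421]
chuck_key 0.53 [233. 217.  35.  26.] med [ 0.5488 -0.1055  0.0106] mid [ 0.5478 -0.1026  0.009 ] ztop 0.01517350103481013 topmid [ 0.5471 -0.103 ]
wax_tin 0.62 [304. 141.  27.  24.] med [ 0.377  -0.3819  0.0306] mid [ 0.3764 -0.4136  0.0177] ztop 0.03420943529567474 topmid [ 0.377  -0.3962]
```

View pics/scene0.png

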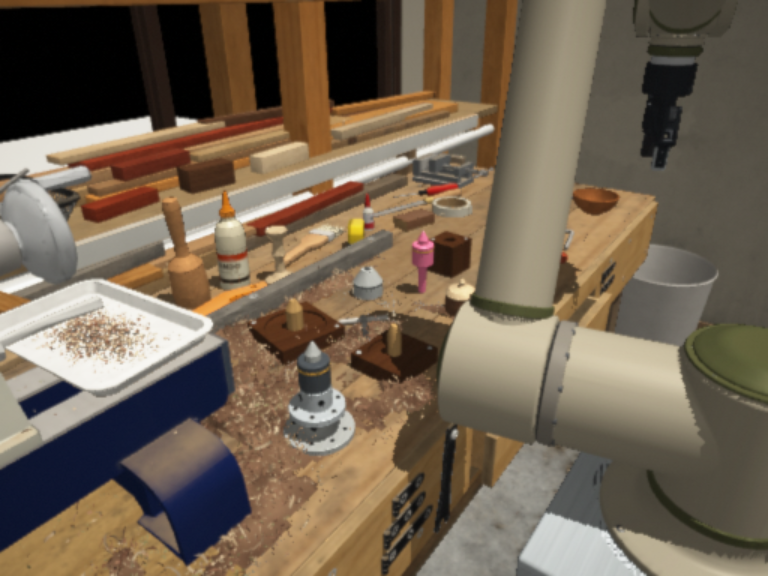

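View pics/side0.png

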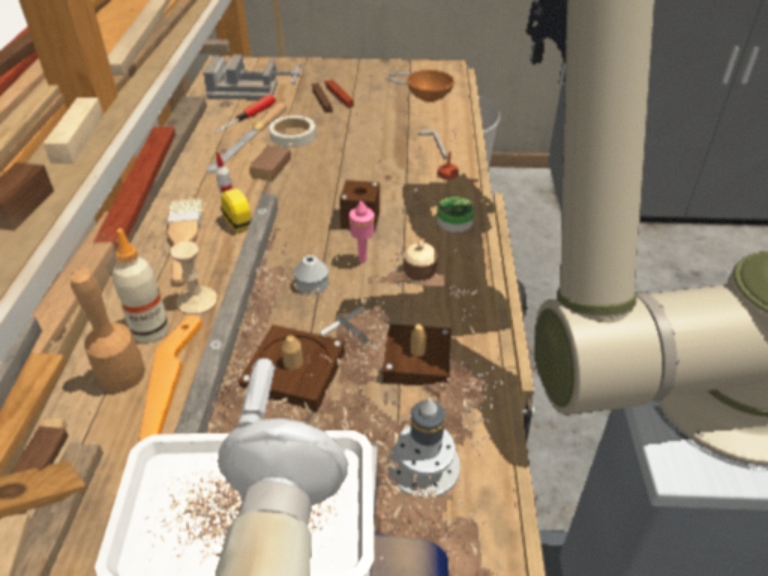

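The dark live centre is on the pile (side picture about 427,415). The pink one at about 362,230 is a decoy, and the lathe and handwheel stand near the pile and the large stand. I'll check clearances and refine the positions.

Run:
```python
import numpy as np
P=np.vstack([np.load(c+"W.npy").reshape(-1,3) for c in ("sceneW","sideW")] if 0 else [np.load("sceneW.npy").reshape(-1,3),np.load("sideW.npy").reshape(-1,3)])
P=P[~np.isnan(P[:,0])]
# height map 4cm
xs=np.arange(.28,.78,.04); ys=np.arange(.36,-.5,-.04)
print("     "+" ".join(f"{x*100:4.0f}" for x in xs))
for y in ys:
    r=[]
    for x in xs:
        m=(P[:,0]>=x)&(P[:,0]<x+.04)&(P[:,1]>=y)&(P[:,1]<y+.04)&(P[:,2]<.6)
        r.append(f"{np.percentile(P[m,2],97)*1000:4.0f}" if m.sum()>3 else "   .")
    print(f"{y*100:4.0f} "+" ".join(r))
```

```text
28   32   36   40   44   48   52   56   60   64   68   72   76
  36    .    .   27   82   92  331  354  348  185  171  185    .    .
  32    .    8   24   89   96  352  366  363  173  171  184  182    .
  28    4    3   23   89   96  184  235  363  178  174  184  184    3
  24    4    3    8   85   95  184  171  173  173  171  184  184    .
  20    4    3    9   18   22  184  184  184  184  184  184    .    .
  16    4    3    4   50   49   24   24   18    .    .    .    .    .
  12    4    3   42  131  118   18   22   28    5    .    .   41    .
   8  167    3    9   50   50   18   23   16    6   11   36   41   18
   4  190    3    9    8   10   16   19   27   27   18   37   41   18
   0  305   13   17   27   24    6    7   28   28   28   39   41   19
  -4  438    4   26   53   59   28   25   30   71   28   39   41   18
  -8  505    4   27   65   72   28   27   29   28   28   39   41   18
 -12  502    4   27   28   28   28   16   12    3   27   39   41   18
 -16    5    3    3    3    3   11   13   10    3    7   39   41  107
 -20    5    4   12    3    2    3    8   31   49   27   39   41  108
 -24    5    3    3   50   50   20    5   37   55   31   40   41    3
 -28    5    4    3   64   64    4  115    4    2    4   39   41    3
 -32    5    4    3    2   13    3  100    3    3    4   40   42    4
 -36    4    4    4    3    2    3   65   44    3    3   40   55   62
 -40    4   34   34   32    3   57   68   68    3    3   40   61   64
 -44    4   33   34   32    3   64   68   68    3    3   40   41    2
 -48  488    3    3    3    3    3    2    2    3    4    3    3    3
```

Request:
jog_arm --plan "0 0 6 0 0 -1 0; 0 0 6 0 0 -1 0; 0 0 6 0 0 -1 0; 0 0 6.2 0 0 -1 0; 0 0 0 2 -3.5 0 0; 0 0 0 2 -3.5 0 0; 0 0 0 2 -3.5 0 0; 0 0 0 2 -3.5 0 0; 0 0 0 2 -3.5 0 0; 0 0 0 2 -3.5 0 0" --grip_force 40

```text
time_s: 1.93
position: [0.3461, -0.2897, 0.2715]
tool_rot: [[1.0, -0.0, 0.0], [-0.0, -1.0, -0.0], [0.0, 0.0, -1.0]]
ft_force: [1.2, -0.4, -0.7]
grip_width: 0.0853
gripper_force: 0.0
```

Request:
jog_arm --plan "0 0 0 0.9 -3.9 0 0; 0 0 0 0.9 -3.9 0 0; 0 0 0 0.9 -3.9 0 0; 0 0 0 0.9 -3.9 0 0; 0 0 0 0.9 -3.9 0 0; 0 0 0 0.9 -3.9 0 0; 0 0 0 0.9 -3.9 0 0; 0 0 0 0.9 -3.9 0 0; 0 0 0 0.9 -3.9 0 0; 0 0 0 0 0 0 0"

```text
time_s: 2.77
position: [0.4266, 0.0652, 0.2715]
tool_rot: [[1.0, 0.008, 0.001], [0.008, -1.0, 0.002], [0.001, -0.002, -1.0]]
ft_force: [-1.0, 0.0, 1.2]
grip_width: 0.0856
gripper_force: 0.0
```

Run:
```python
from h import *
np.set_printoptions(precision=4,suppress=True)
im=imaging.get_image("wrist"); save(im,"w1",1.5); W=pts(im); print(im["world_from_camera"],im["fov_y"],env.observe()["position"])
P=W.reshape(-1,3);P=P[~np.isnan(P[:,0])]
print(np.percentile(P,[0,50,100],axis=0))
for n in "live_centre small_faceplate large_faceplate".split():
    for o in models.outline_of("wrist",n)[:3]:
        R=W[o["region"]]; R=R[~np.isnan(R[:,0])]
        print(n,round(o["confidence"],2),np.round(o["bbox"]), (np.percentile(R,2,0)+np.percentile(R,98,0))/2,R[:,2].max())
for lo,hi in ((.1,.12),(.04,.053),(.06,.08),(.003,.0125)):
    m=(P[:,2]>lo)&(P[:,2]<hi)&(np.hypot(P[:,0]-.434,P[:,1]-.14)<.06); Q=P[m]
    if len(Q)>10: print(lo,len(Q),Q.min(0),Q.max(0),(np.percentile(Q,1,0)+np.percentile(Q,99,0))/2)
```

```text
[[ 0.0081 -0.9589 -0.2835  0.5002]
 [-1.     -0.008  -0.0014  0.0664]
 [-0.0009  0.2835 -0.959   0.4145]
 [ 0.      0.      0.      1.    ]] 63.544138899718696 [0.4264 0.0625 0.2713]
[[-0.8878 -1.1227 -0.8098]
 [ 0.4385  0.0669  0.0047]
 [ 0.613   1.2551  0.3687]]
live_centre 0.73 [188. 162.  50.  48.] [0.4302 0.1382 0.0696] 0.14073973371680004
small_faceplate 0.8 [199. 149.  59.  59.] [0.4371 0.1359 0.0459] 0.11465843729553354
small_faceplate 0.35 [206. 148.  71.  71.] [0.4388 0.1309 0.0261] 0.049440537966010945
large_faceplate 0.76 [205. 146.  74.  70.] [0.4406 0.1303 0.0118] 0.03948502402560666
0.1 999 [0.4162 0.118  0.1001] [0.4556 0.1579 0.12  ] [0.4362 0.1372 0.11  ]
0.04 1398 [0.4012 0.1014 0.0403] [0.4718 0.1713 0.0529] [0.4368 0.136  0.0467]
0.06 176 [0.4229 0.1169 0.0601] [0.4559 0.149  0.08  ] [0.4399 0.1303 0.0701]
0.003 2252 [0.3777 0.0803 0.003 ] [0.4929 0.1995 0.0125] [0.4443 0.1403 0.0078]
```

View pics/w1.png

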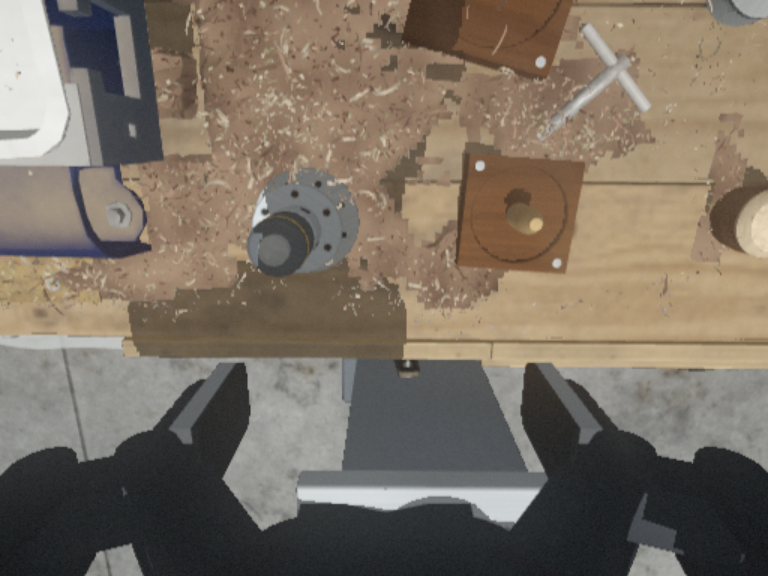

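The pile axis is at about (0.4364, 0.137): head at picture (285,240), flange at (310,215), lathe edge well to the left.

Request:
jog_arm --plan "0 0 0 0.5 -3.75 0 0; 0 0 0 0.5 -3.75 0 0; 0 0 0 0 0 4 0; 0 0 0 0 0 4 0; 0 0 0 0 0 0 0"

```text
time_s: 3.38
position: [0.4333, 0.1333, 0.1858]
tool_rot: [[1.0, -0.001, -0.012], [-0.001, -1.0, -0.001], [-0.012, 0.001, -1.0]]
ft_force: [-0.7, 0.4, 0.1]
grip_width: 0.0859
gripper_force: 0.0
```

Run:
```python
from h import *
np.set_printoptions(precision=4,suppress=True)
im=imaging.get_image("wrist"); W=pts(im); print(env.observe()["position"])
P=W.reshape(-1,3);P=P[~np.isnan(P[:,0])]
for lo,hi in ((.1,.118),(.04,.053)):
    m=(P[:,2]>lo)&(P[:,2]<hi)&(np.hypot(P[:,0]-.434,P[:,1]-.14)<.06); Q=P[m]
    if len(Q)>10: print(lo,len(Q),Q.min(0),Q.max(0),(np.percentile(Q,1,0)+np.percentile(Q,99,0))/2)
```

```text
[0.4351 0.1332 0.1895]
0.1 1727 [0.4158 0.1179 0.1   ] [0.4557 0.1578 0.118 ] [0.4363 0.1381 0.1096]
0.04 2167 [0.4102 0.1015 0.0402] [0.472  0.1727 0.0529] [0.4436 0.1369 0.0471]
```

Request:
jog_arm --plan "0 0 0 0.1 -0.4 2.5 0; 0 0 0 0 0 3 0; 0 0 0 0 0 3 0; 0 0 0 0 0 2.4 0; 0 0 0 0 0 0 0; 0 0 0 0 0 0 0; 0 0 0 0 0 0 0"

```text
time_s: 4.02
position: [0.4392, 0.138, 0.0848]
tool_rot: [[1.0, -0.001, 0.004], [-0.001, -1.0, 0.0], [0.004, -0.0, -1.0]]
ft_force: [0.3, 0.3, 1.0]
grip_width: 0.0852
gripper_force: 0.0
```

Request:
jog_arm --plan "0 0 0 -0.3 0 0.4 0; 0 0 0 0 0 0 0; 0 0 0 0 0 0 100; 0 0 0 0 0 0 160; 0 0 0 0 0 0 200; 0 0 0 0 0 0 200; 0 0 0 0 0 0 200; 0 0 0 0 0 0 200; 0 0 0 0 0 0 200; 0 0 0 0 0 0 200" --grip_force 50

```text
time_s: 4.85
position: [0.4346, 0.1385, 0.0788]
tool_rot: [[1.0, 0.001, 0.001], [0.001, -1.0, -0.0], [0.001, 0.0, -1.0]]
ft_force: [-0.8, -0.9, 5.3]
grip_width: 0.0389
gripper_force: 49.6
```

Request:
jog_arm --plan "0 0 0 0 0 -1 200; 0 0 0 0 0 -2 200; 0 0 0 0 0 -3 200; 0 0 0 0 0 -3 200; 0 0 0 0 0 -3 200; 0 0 0 0 0 -3 200; 0 0 0 0 0 0 200; 0 0 0 0.5 2 0 200; 0 0 0 0.8 3.5 0 200; 0 0 0 0.8 3.5 0 200"

```text
time_s: 5.68
position: [0.4549, 0.0481, 0.2274]
tool_rot: [[1.0, 0.003, -0.002], [0.003, -1.0, 0.0], [-0.002, -0.0, -1.0]]
ft_force: [0.8, 0.1, -2.8]
grip_width: 0.0387
gripper_force: 51.2
```

Request:
jog_arm --plan "0 0 0 0.8 3.5 0 200; 0 0 0 0.8 3.5 0 200; 0 0 0 0.8 3.5 0 200; 0 0 0 0.8 3.5 0 200; 0 0 0 0.8 3.5 0 200; 0 0 0 0.8 3.5 0 200; 0 0 0 0.8 3.5 0 200; 0 0 0 0.8 3.5 0 200; 0 0 0 0.8 3.5 0 200; 0 0 0 0 0 0 200"

```text
time_s: 6.52
position: [0.5277, -0.2721, 0.2257]
tool_rot: [[1.0, -0.004, -0.002], [-0.004, -1.0, -0.0], [-0.002, 0.0, -1.0]]
ft_force: [-0.8, 0.3, -3.5]
grip_width: 0.0386
gripper_force: 51.5
```

```bash
cat >> h.py <<'E'
def dots(P,c,r,lo,hi):
    Q=P[(P[:,2]>lo)&(P[:,2]<hi)&(np.hypot(P[:,0]-c[0],P[:,1]-c[1])<r)]
    return len(Q),np.percentile(Q,1,0),np.percentile(Q,99,0)
E
python3 - <<'E'
from h import *
np.set_printoptions(precision=4,suppress=True)
im=imaging.get_image("wrist"); save(im,"w2",1.5); W=pts(im); s=env.observe(); print(s["position"],s["ft_force"],s["grip_width"])
P=W.reshape(-1,3);P=P[~np.isnan(P[:,0])]
Q=P[(P[:,2]>.06)&(P[:,2]<.071)&(abs(P[:,0]-.552)<.05)&(abs(P[:,1]+.4)<.05)].astype(np.float32)
print(len(Q),Q.min(0),Q.max(0),cv2.minAreaRect(np.ascontiguousarray(Q[:,:2]*1000)))
E
```

```text
[ 0.5273 -0.2691  0.2258] [-0.7162  0.6427 -4.4626] 0.038484383732518786
3986 [ 0.5192 -0.4273  0.06  ] [ 0.5882 -0.3573  0.069 ] ((553.343017578125, -392.4303894042969), (64.98497009277344, 64.24455261230469), 84.49258422851562)
```

View pics/w2.png

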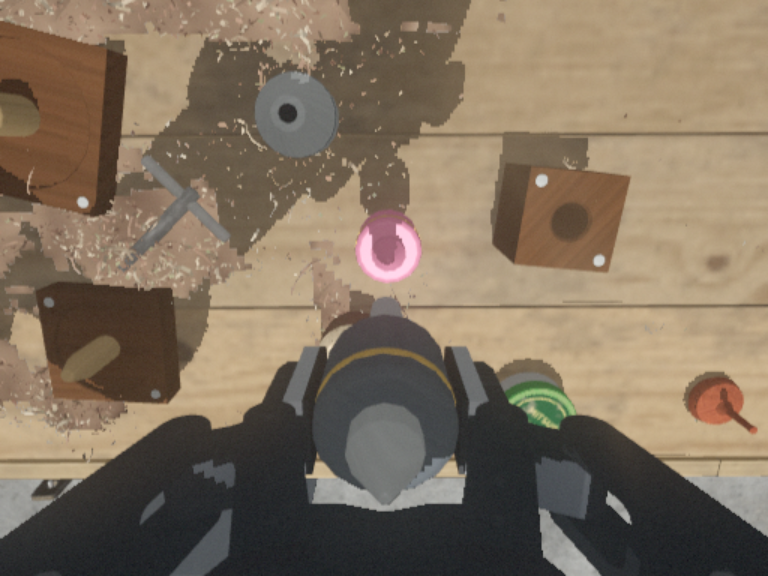

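The view shows the block top at about (570,222), with the held live centre upright between the pads. Next I'll measure where its axis lies in the grip.

```bash
cat >> h.py <<'E'
from scipy.optimize import least_squares
def circ(Q,r,c0):
    s=least_squares(lambda c: np.hypot(Q[:,0]-c[0],Q[:,1]-c[1])-r,c0,loss="soft_l1",f_scale=.001); return s.x,np.median(abs(s.fun))
E
python3 - <<'E'
from h import *
np.set_printoptions(precision=4,suppress=True)
im=imaging.get_image("wrist"); W=pts(im); s=env.observe(); t=s["position"]; print(t)
o=models.outline_of("wrist","live_centre")
for k in o[:3]:
    R=W[k["region"]];R=R[~np.isnan(R[:,0])]; print(k["confidence"],k["bbox"],np.percentile(R,[2,50,98],axis=0))
P=W.reshape(-1,3);P=P[~np.isnan(P[:,0])]
Q=P[(P[:,2]>t[2]+.002)&(P[:,2]<t[2]+.034)&(np.hypot(P[:,0]-t[0],P[:,1]-t[1])<.03)&(abs(P[:,1]-t[1])<.014)&(P[:,0]>t[0])]
c,e=circ(Q,.02,t[:2]); print(len(Q),c,e,"off",c-t[:2])
for a in np.arange(0,.036,.006):
    q=Q[abs(Q[:,2]-t[2]-a)<.003]
    if len(q)>20: print(a,circ(q,.02,t[:2])[0]-t[:2])
T=P[(np.hypot(P[:,0]-t[0],P[:,1]-t[1])<.012)]; print("tip z-tcp",T[:,2].max()-t[2],(T[T[:,2]>T[:,2].max()-.004][:,:2]-t[:2]).mean(0))
E
```

```text
[ 0.5271 -0.2672  0.2262]
0.91 [260.0, 266.8, 102.0, 143.2] [[ 0.5139 -0.286   0.1777]
 [ 0.5367 -0.2682  0.263 ]
 [ 0.548  -0.2504  0.284 ]]
1836 [ 0.5279 -0.2684] 0.00019741390429482523 off [ 0.0008 -0.0011]
0.0 [ 0.0008 -0.0011]
0.006 [ 0.0008 -0.0011]
0.012 [ 0.0008 -0.0012]
0.018000000000000002 [ 0.0008 -0.0011]
0.024 [ 0.0009 -0.0011]
0.03 [ 0.001  -0.0011]
tip z-tcp 0.08758918680811778 [0.0116 0.    ]
```

Request:
jog_arm --plan "0 0 0 0.6 3 0 200; 0 0 0 0.6 3 0 200; 0 0 0 0.6 3 0 200; 0 0 0 0.7 3 0 200; 0 0 0 0 0.4 0 200; 0 0 0 0 0 0 200; 0 0 0 0 0 0 200; 0 0 0 0 0 0 200"

```text
time_s: 7.33
position: [0.5528, -0.3886, 0.2285]
tool_rot: [[1.0, 0.002, -0.0], [0.002, -1.0, 0.001], [-0.0, -0.001, -1.0]]
ft_force: [-0.7, 0.2, -2.4]
grip_width: 0.0388
gripper_force: 52.0
```

Run:
```python
from h import *
np.set_printoptions(precision=4,suppress=True)
im=imaging.get_image("wrist"); W=pts(im); t=env.observe()["position"]; print(t)
P=W.reshape(-1,3);P=P[~np.isnan(P[:,0])]
Q=P[(P[:,2]>t[2]+.002)&(P[:,2]<t[2]+.034)&(np.hypot(P[:,0]-t[0],P[:,1]-t[1])<.03)&(abs(P[:,1]-t[1])<.014)&(P[:,0]>t[0])]
print("obj",circ(Q,.02,t[:2]))
Q=P[(P[:,2]>.062)&(P[:,2]<.071)&(abs(P[:,0]-.552)<.05)&(abs(P[:,1]+.4)<.05)].astype(np.float32)
print(len(Q),Q.min(0),Q.max(0),cv2.minAreaRect(np.ascontiguousarray(Q[:,:2]*1000)))
```

```text
[ 0.5528 -0.3887  0.2287]
obj (array([ 0.5534, -0.3879]), np.float64(0.00018801336107137495))
3470 [ 0.5188 -0.4269  0.0621] [ 0.5881 -0.3583  0.069 ] ((553.297119140625, -392.433349609375), (64.12051391601562, 64.63504791259766), 84.5773696899414)
```

Request:
jog_arm --plan "0 0 0 0 0.4 0 200; 0 0 0 0 0 3 200; 0 0 0 0 0 3 200; 0 0 0 0 0 2.5 200; 0 0 0 0 0 0 200; 0 0 0 0 0 0 200"

```text
time_s: 7.88
position: [0.5525, -0.394, 0.1432]
tool_rot: [[1.0, 0.001, -0.001], [0.001, -1.0, 0.001], [-0.001, -0.001, -1.0]]
ft_force: [1.2, -0.7, -2.3]
grip_width: 0.0389
gripper_force: 52.0
```

Run:
```python
from h import *
np.set_printoptions(precision=4,suppress=True)
im=imaging.get_image("wrist"); W=pts(im); t=env.observe()["position"]; print(t)
P=W.reshape(-1,3);P=P[~np.isnan(P[:,0])]
Q=P[(P[:,2]>t[2]+.002)&(P[:,2]<t[2]+.034)&(np.hypot(P[:,0]-t[0],P[:,1]-t[1])<.03)&(abs(P[:,1]-t[1])<.014)&(P[:,0]>t[0])]
print("obj",circ(Q,.02,t[:2]))
Q=P[(P[:,2]>.062)&(P[:,2]<.071)&(abs(P[:,0]-.552)<.05)&(abs(P[:,1]+.4)<.05)].astype(np.float32)
print(len(Q),Q.min(0),Q.max(0),cv2.minAreaRect(np.ascontiguousarray(Q[:,:2]*1000)))
```

```text
[ 0.5531 -0.3946  0.145 ]
obj (array([ 0.5531, -0.3932]), np.float64(0.00020627091198632125))
4730 [ 0.5242 -0.4272  0.062 ] [ 0.5883 -0.3581  0.0686] ((553.5864868164062, -392.4560546875), (64.09498596191406, 64.1030502319336), 84.53363037109375)
```

Request:
jog_arm --plan "0 0 0 0 0 2 200; 0 0 0 0 0 2 200; 0 0 0 0 0 1.5 200; 0 0 0 0 0 1 200; 0 0 0 0 0 0.5 200; 0 0 0 0 0 0 200; 0 0 0 0 0 0 200"

```text
time_s: 8.52
position: [0.5531, -0.3949, 0.0748]
tool_rot: [[1.0, 0.0, 0.002], [0.001, -1.0, -0.002], [0.002, 0.002, -1.0]]
ft_force: [0.6, 0.8, -2.6]
grip_width: 0.039
gripper_force: 52.0
```

Request:
jog_arm --plan "0 0 0 0 0 0.2 200; 0 0 0 0 0 0.2 200; 0 0 0 0 0 0.1 200; 0 0 0 0 0 0 200; 0 0 0 0 0 0 200"

```text
time_s: 8.93
position: [0.5528, -0.3946, 0.0689]
tool_rot: [[1.0, 0.0, 0.001], [0.0, -1.0, -0.001], [0.001, 0.001, -1.0]]
ft_force: [-0.8, 0.5, 1.2]
grip_width: 0.0388
gripper_force: 52.2
```

Request:
jog_arm --plan "0 0 0 0 0 0 150; 0 0 0 0 0 0 100; 0 0 0 0 0 0 40; 0 0 0 0 0 0 0; 0 0 0 0 0 0 0; 0 0 0 0 0 0 0; 0 0 0 0 0 0 0; 0 0 0 0 0 -2 0; 0 0 0 0 0 -4 0; 0 0 0 0 0 -4 0"

```text
time_s: 9.77
position: [0.5521, -0.3939, 0.1683]
tool_rot: [[1.0, 0.0, -0.002], [0.0, -1.0, 0.002], [-0.002, -0.002, -1.0]]
ft_force: [1.6, 0.0, 1.2]
grip_width: 0.0856
gripper_force: 0.0
```

Request:
jog_arm --plan "0 0 0 0 0 -3 0; 0 0 0 0 0 0 0; 0 0 0 0 0 0 0"

```text
time_s: 10.02
position: [0.553, -0.3948, 0.2003]
tool_rot: [[1.0, 0.0, 0.003], [0.0, -1.0, -0.003], [0.003, 0.003, -1.0]]
ft_force: [0.1, 1.1, -0.7]
grip_width: 0.0852
gripper_force: 0.0
```

Run:
```python
from h import *
np.set_printoptions(precision=4,suppress=True)
im=imaging.get_image("wrist"); W=pts(im); t=env.observe()["position"]; print(t)
P=W.reshape(-1,3);P=P[~np.isnan(P[:,0])]; N=P[np.hypot(P[:,0]-.5535,P[:,1]+.3925)<.03]
print("top",N[:,2].max()); Q=N[(N[:,2]>.075)&(N[:,2]<.103)&(N[:,0]>.5535)]; print(circ(Q,.02,[.5535,-.3925])); Q=N[(N[:,2]>.1)&(N[:,2]<.108)];print("headtop",Q.min(0),Q.max(0),np.median(Q,0))
save(im,"w3",1.5)
```

```text
[ 0.5525 -0.3943  0.1982]
top 0.29773558109261766
(array([ 0.5534, -0.3939]), np.float64(0.0001545592436109633))
headtop [ 0.5336 -0.4133  0.1   ] [ 0.5737 -0.3743  0.108 ] [ 0.5578 -0.3939  0.1062]
```

View pics/w3.png

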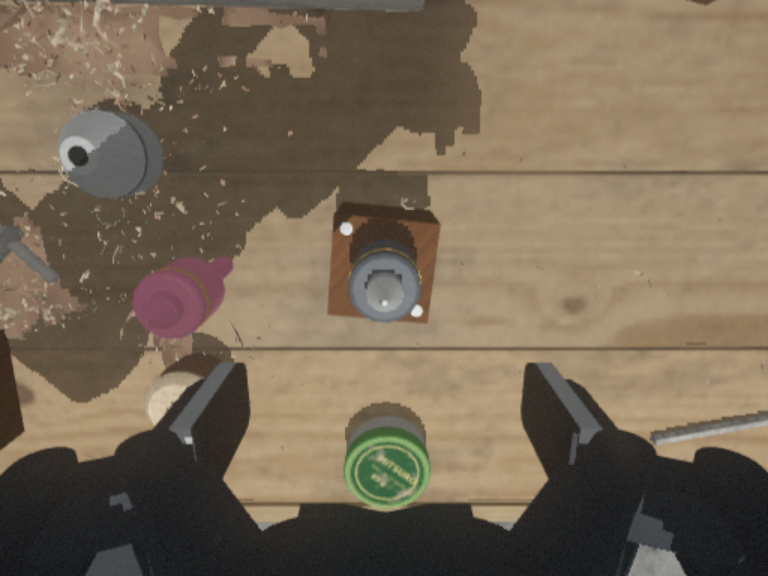

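The live centre is seated in the block (about 385,285). The cone is at (110,150), so I'll move over it and measure it from near.

Request:
jog_arm --plan "0 0 0 1.3 -3.7 0 0; 0 0 0 1.3 -3.7 0 0; 0 0 0 1.3 -3.7 0 0; 0 0 0 1.3 -3.7 0 0; 0 0 0 1.3 -3.7 0 0; 0 0 0 0 0 0 0; 0 0 0 0 0 0 0; 0 0 0 0 0 0 0"

```text
time_s: 10.73
position: [0.6171, -0.2096, 0.197]
tool_rot: [[1.0, 0.001, -0.002], [0.001, -1.0, 0.001], [-0.002, -0.001, -1.0]]
ft_force: [-0.9, -0.3, -0.3]
grip_width: 0.0853
gripper_force: 0.0
```

Run:
```python
from h import *
np.set_printoptions(precision=4,suppress=True)
im=imaging.get_image("wrist"); W=pts(im); t=env.observe()["position"]; print(t)
P=W.reshape(-1,3);P=P[~np.isnan(P[:,0])]; c=np.array([.618,-.208])
N=P[np.hypot(P[:,0]-c[0],P[:,1]-c[1])<.045]
for lo,hi,r in ((.006,.026,.028),(.045,.056,None)):
    Q=N[(N[:,2]>lo)&(N[:,2]<hi)]; print(len(Q),Q.min(0),Q.max(0), circ(Q,r,c) if r else (Q.min(0)+Q.max(0))/2)
```

```text
[ 0.617  -0.2103  0.1972]
150 [ 0.6012 -0.2373  0.006 ] [ 0.6615 -0.1636  0.0259] (array([ 0.6217, -0.2051]), np.float64(0.0024733803065833376))
840 [ 0.6056 -0.2258  0.045 ] [ 0.6376 -0.1927  0.0543] [ 0.6216 -0.2092  0.0497]
```

Request:
jog_arm --plan "0 0 0 0.4 -0.1 3 0; 0 0 0 0 0 3 0; 0 0 0 0 0 3 0; 0 0 0 0 0 2 0; 0 0 0 0 0 0 0; 0 0 0 0 0 0 0"

```text
time_s: 11.28
position: [0.6209, -0.2095, 0.0877]
tool_rot: [[1.0, -0.001, -0.002], [-0.001, -1.0, 0.001], [-0.002, -0.001, -1.0]]
ft_force: [-0.0, -0.1, 0.5]
grip_width: 0.0855
gripper_force: 0.0
```

Run:
```python
from h import *
np.set_printoptions(precision=4,suppress=True)
im=imaging.get_image("wrist"); W=pts(im); t=env.observe()["position"]; print(t)
P=W.reshape(-1,3);P=P[~np.isnan(P[:,0])]; c=np.array([.6216,-.2092])
N=P[np.hypot(P[:,0]-c[0],P[:,1]-c[1])<.035]
for lo,hi,r in ((.006,.026,.028),(.045,.056,None)):
    Q=N[(N[:,2]>lo)&(N[:,2]<hi)]; print(len(Q),Q.min(0),Q.max(0), circ(Q,r,c) if r else (Q.min(0)+Q.max(0))/2)
```

```text
[ 0.6217 -0.2096  0.0893]
361 [ 0.601  -0.2338  0.006 ] [ 0.6549 -0.1762  0.026 ] (array([ 0.6211, -0.209 ]), np.float64(0.00020604073599967895))
1857 [ 0.6053 -0.2257  0.045 ] [ 0.6383 -0.193   0.0541] [ 0.6218 -0.2094  0.0496]
```

Request:
jog_arm --plan "0 0 0 0 0 3 0; 0 0 0 0 0 3 0; 0 0 0 0 0 2 0; 0 0 0 0 0 0.9 0; 0 0 0 0 0 0 0; 0 0 0 0 0 0 0; 0 0 0 0 0 0 60; 0 0 0 0 0 0 120; 0 0 0 0 0 0 160; 0 0 0 0 0 0 160" --grip_force 45

```text
time_s: 12.17
position: [0.6223, -0.2088, 0.0013]
tool_rot: [[1.0, 0.0, 0.003], [0.0, -1.0, -0.002], [0.003, 0.002, -1.0]]
ft_force: [-0.9, 0.3, 7.4]
grip_width: 0.0543
gripper_force: 47.2
```

Request:
jog_arm --plan "0 0 0 0 0 0 160; 0 0 0 0 0 0 160; 0 0 0 0 0 0 160; 0 0 0 0 0 0 160"

```text
time_s: 12.5
position: [0.6223, -0.2088, 0.0013]
tool_rot: [[1.0, 0.0, 0.003], [0.0, -1.0, -0.002], [0.003, 0.002, -1.0]]
ft_force: [-0.5, 0.5, 7.0]
grip_width: 0.0541
gripper_force: 47.2
```

Request:
jog_arm --plan "0 0 0 0 0 -1 160; 0 0 0 0 0 -3 160; 0 0 0 0 0 -4 160; 0 0 0 0 0 -4 160; 0 0 0 0 0 -4 160; 0 0 0 0 0 -3 160; 0 0 0 0 0 0 160; 0 0 0 -1.3 3.5 0 160; 0 0 0 -1.3 3.5 0 160; 0 0 0 -1.3 3.5 0 160"

```text
time_s: 13.33
position: [0.5818, -0.3138, 0.1892]
tool_rot: [[1.0, 0.002, -0.001], [0.002, -1.0, 0.001], [-0.001, -0.001, -1.0]]
ft_force: [1.1, -0.3, -3.2]
grip_width: 0.0542
gripper_force: 48.8
```

Request:
jog_arm --plan "0 0 0 -1.3 3.5 0 160; 0 0 0 -1.3 3.5 0 160; 0 0 0 -0.4 1 0 160; 0 0 0 0 0 0 160; 0 0 0 0 0 0 160; 0 0 0 0 0 0 160"

```text
time_s: 13.83
position: [0.553, -0.3922, 0.1892]
tool_rot: [[1.0, 0.001, -0.0], [0.001, -1.0, 0.001], [-0.0, -0.001, -1.0]]
ft_force: [-0.5, 1.4, -2.7]
grip_width: 0.054
gripper_force: 48.9
```

Run:
```python
from h import *
np.set_printoptions(precision=4,suppress=True)
im=imaging.get_image("wrist"); W=pts(im); save(im,"w4",1.5); s=env.observe(); t=s["position"]; print(t,s["ft_force"],s["grip_width"])
P=W.reshape(-1,3);P=P[~np.isnan(P[:,0])]
N=P[(np.hypot(P[:,0]-t[0],P[:,1]-t[1])<.032)]; z=N[:,2]-t[2]
Q=N[(z>.004)&(z<.024)&(abs(N[:,1]-t[1])<.018)&(N[:,0]>t[0])]; print("obj",len(Q),circ(Q,.028,t[:2]))
Q=N[(z>.04)&(z<.056)&(abs(N[:,1]-t[1])<.018)]; print("top",Q.min(0),Q.max(0),(Q.min(0)+Q.max(0))/2)
c=np.array([.5534,-.3939]);N=P[np.hypot(P[:,0]-c[0],P[:,1]-c[1])<.03]
Q=N[(N[:,2]>.072)&(N[:,2]<.103)&(N[:,0]>c[0])]; print("centre",len(Q),circ(Q,.02,c) if len(Q)>20 else "")
```

```text
[ 0.5532 -0.392   0.1893] [-0.4483  0.1413 -2.9169] 0.054491680778436635
obj 1112 (array([ 0.5518, -0.3914]), np.float64(0.00016311225732174028))
top [ 0.5393 -0.4099  0.2293] [ 0.5721 -0.3741  0.2425] [ 0.5557 -0.392   0.2359]
centre 350 (array([ 0.5533, -0.3939]), np.float64(0.00015252843550528708))
```

View pics/w4.png

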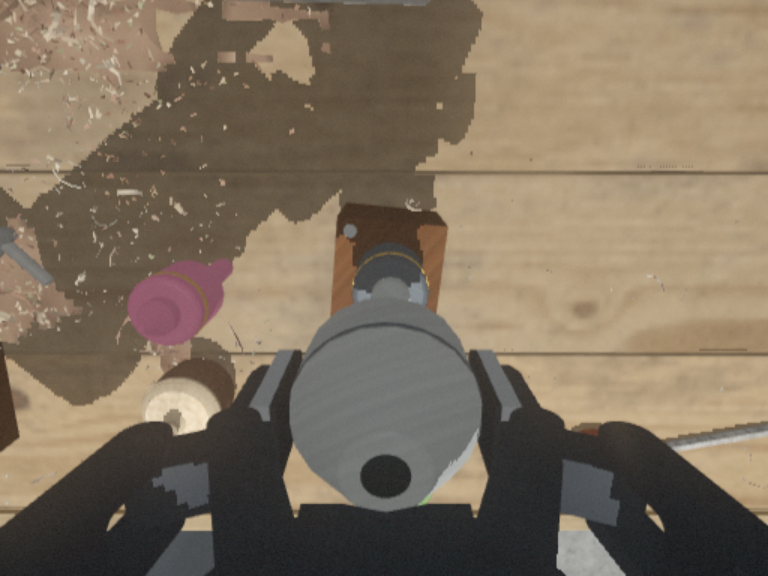

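Request:
jog_arm --plan "0 0 0 0.15 0.25 0 160; 0 0 0 0 0 2 160; 0 0 0 0 0 1.5 160; 0 0 0 0 0 0.5 160; 0 0 0 0 0 0 160; 0 0 0 0 0 0 160"

```text
time_s: 14.38
position: [0.5546, -0.3957, 0.15]
tool_rot: [[1.0, 0.001, 0.0], [0.001, -1.0, -0.0], [0.0, 0.0, -1.0]]
ft_force: [0.5, -0.2, -1.7]
grip_width: 0.0541
gripper_force: 48.8
```

Run:
```python
from h import *
np.set_printoptions(precision=4,suppress=True)
im=imaging.get_image("wrist"); W=pts(im); s=env.observe(); t=s["position"]; print(t,s["ft_force"],s["grip_width"])
P=W.reshape(-1,3);P=P[~np.isnan(P[:,0])]
N=P[(np.hypot(P[:,0]-t[0],P[:,1]-t[1])<.032)]; z=N[:,2]-t[2]
Q=N[(z>.004)&(z<.024)&(abs(N[:,1]-t[1])<.018)&(N[:,0]>t[0])]; print("obj",len(Q),circ(Q,.028,t[:2]))
c=np.array([.5534,-.3939]);N=P[np.hypot(P[:,0]-c[0],P[:,1]-c[1])<.03]
Q=N[(N[:,2]>.072)&(N[:,2]<.103)&(N[:,0]>c[0])]; print("centre",len(Q),circ(Q,.02,c) if len(Q)>20 else "")
```

```text
[ 0.5547 -0.3959  0.1505] [ 0.0502 -0.0022 -2.852 ] 0.054297587105285317
obj 1110 (array([ 0.5534, -0.3949]), np.float64(0.00016520957295782998))
centre 573 (array([ 0.5534, -0.3939]), np.float64(0.00016273329230767977))
```

Request:
jog_arm --plan "0 0 0 0 -0.1 1 160; 0 0 0 0 0 1 160; 0 0 0 0 0 1 160; 0 0 0 0 0 0.6 160; 0 0 0 0 0 0.4 160; 0 0 0 0 0 0 160; 0 0 0 0 0 0 160"

```text
time_s: 15.02
position: [0.5542, -0.395, 0.1093]
tool_rot: [[1.0, 0.0, 0.0], [0.0, -1.0, -0.0], [0.0, 0.0, -1.0]]
ft_force: [-0.4, -0.3, -2.6]
grip_width: 0.0544
gripper_force: 48.8
```

Request:
jog_arm --plan "0 0 0 0 0 0.1 160; 0 0 0 0 0 0.1 160; 0 0 0 0 0 0 160; 0 0 0 0 0 0 160"

```text
time_s: 15.35
position: [0.5541, -0.3949, 0.1075]
tool_rot: [[1.0, 0.0, 0.0], [0.0, -1.0, -0.0], [0.0, 0.0, -1.0]]
ft_force: [-0.1, 0.0, -2.8]
grip_width: 0.0543
gripper_force: 48.9
```

Request:
jog_arm --plan "0 0 0 0 0 0.1 160; 0 0 0 0 0 0.1 160; 0 0 0 0 0 0 160; 0 0 0 0 0 0 160"

```text
time_s: 15.68
position: [0.5543, -0.395, 0.1073]
tool_rot: [[1.0, 0.001, 0.001], [0.001, -1.0, -0.002], [0.001, 0.002, -1.0]]
ft_force: [-2.0, 2.9, 7.7]
grip_width: 0.0539
gripper_force: 49.9
```

Request:
jog_arm --plan "0 0 0 0 0 -0.1 140; 0 0 0 0 0 0 100; 0 0 0 0 0 0 40; 0 0 0 0 0 0 0; 0 0 0 0 0 0 0; 0 0 0 0 0 0 0; 0 0 0 0 0 -2 0; 0 0 0 0 0 -4 0; 0 0 0 0 0 -4 0; 0 0 0 0 0 0 0"

```text
time_s: 16.52
position: [0.5559, -0.3966, 0.2152]
tool_rot: [[1.0, 0.001, 0.01], [0.001, -1.0, -0.01], [0.01, 0.01, -1.0]]
ft_force: [0.2, -0.8, 0.2]
grip_width: 0.0853
gripper_force: 0.0
```

Run:
```python
from h import *
np.set_printoptions(precision=4,suppress=True)
im=imaging.get_image("wrist"); W=pts(im); save(im,"w5",1.2); t=env.observe()["position"]; print(t)
P=W.reshape(-1,3);P=P[~np.isnan(P[:,0])]; c=np.array([.5534,-.3939]);N=P[np.hypot(P[:,0]-c[0],P[:,1]-c[1])<.032]
Q=N[(N[:,2]>.108)&(N[:,2]<.132)&(N[:,0]>c[0])]; print("cone",circ(Q,.028,c))
Q=N[(N[:,2]>.072)&(N[:,2]<.103)&(N[:,0]>c[0])]; print("centre",circ(Q,.02,c))
Q=N[(N[:,2]>.15)&(N[:,2]<.17)];print("top",Q.max(0),np.median(Q,0),Q.min(0))
```

```text
[ 0.5552 -0.396   0.2112]
cone (array([ 0.5531, -0.3943]), np.float64(0.00011836279079046642))
centre (array([ 0.5534, -0.3939]), np.float64(nan))
top [ 0.5708 -0.3775  0.1604] [ 0.5562 -0.394   0.1575] [ 0.5368 -0.4111  0.15  ]
  return _methods._mean(a, axis=axis, dtype=dtype,
  ret = ret.dtype.type(ret / rcount)
```

View pics/w5.png

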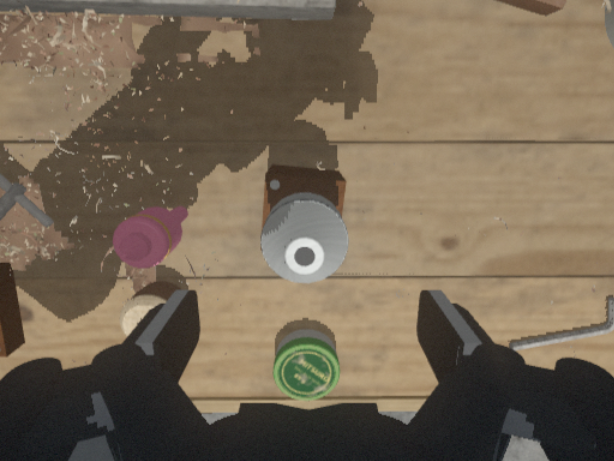

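The cone sits concentric on the centre, its top at the right height. Next is the small faceplate.

Request:
jog_arm --plan "0 0 0 -0.8 -3.8 0 0; 0 0 0 -0.8 -3.8 0 0; 0 0 0 -0.8 -3.8 0 0; 0 0 0 -0.8 -3.8 0 0; 0 0 0 -0.8 -3.8 0 0; 0 0 0 -0.8 -3.8 0 0; 0 0 0 -0.8 -3.8 0 0; 0 0 0 -0.8 -3.8 0 0; 0 0 0 -0.8 -3.8 0 0; 0 0 0 -0.8 -3.8 0 0"

```text
time_s: 17.4
position: [0.4728, -0.0132, 0.2054]
tool_rot: [[1.0, 0.0, -0.001], [0.0, -1.0, 0.0], [-0.001, -0.0, -1.0]]
ft_force: [1.0, 0.7, -0.2]
grip_width: 0.0854
gripper_force: 0.0
```

Request:
jog_arm --plan "0 0 0 -1 -3.8 0 0; 0 0 0 -1 -3.8 0 0; 0 0 0 -1 -3.8 0 0; 0 0 0 -0.9 -3.5 0 0; 0 0 0 0 0 0 0; 0 0 0 0 0 0 0; 0 0 0 0 0 0 0"

```text
time_s: 17.98
position: [0.4348, 0.1338, 0.2057]
tool_rot: [[1.0, 0.001, -0.001], [0.001, -1.0, -0.0], [-0.001, 0.0, -1.0]]
ft_force: [0.2, 0.4, 0.3]
grip_width: 0.0855
gripper_force: 0.0
```

```bash
cat >> h.py <<'E'
def plate(P,c,z0,rh,rf):
    N=P[np.hypot(P[:,0]-c[0],P[:,1]-c[1])<.06]
    Q=N[(N[:,2]>z0+.033)&(N[:,2]<z0+.042)&(np.hypot(N[:,0]-c[0],N[:,1]-c[1])<.03)]; print("hub top",len(Q),Q.min(0),Q.max(0),(Q.min(0)+Q.max(0))/2)
    Q=N[(N[:,2]>z0+.006)&(N[:,2]<z0+.013)&(np.hypot(N[:,0]-c[0],N[:,1]-c[1])<rf+.006)]; print("flange",len(Q),Q.min(0),Q.max(0),(Q.min(0)+Q.max(0))/2)
def stand(P,c,side):
    N=P[(np.hypot(P[:,0]-c[0],P[:,1]-c[1])<side*.75)]
    Q=N[(N[:,2]>.0235)&(N[:,2]<.031)].astype(np.float32); print("stand",cv2.minAreaRect(np.ascontiguousarray(Q[:,:2]*1000)))
    Q=N[(N[:,2]>.055)&(N[:,2]<.08)&(np.hypot(N[:,0]-c[0],N[:,1]-c[1])<.025)]
    if len(Q)>5: print("dowel",len(Q),Q.min(0),Q.max(0),(Q.min(0)+Q.max(0))/2)
E
python3 - <<'E'
from h import *
np.set_printoptions(precision=4,suppress=True)
im=imaging.get_image("wrist"); W=pts(im); save(im,"w6",1.5); t=env.observe()["position"]; print(t)
P=W.reshape(-1,3);P=P[~np.isnan(P[:,0])]
plate(P,[.4364,.137],.038,.02,.036); stand(P,[.444,-.043],.094); stand(P,[.619,-.013],.116)
E
```

```text
[0.435  0.1333 0.2059]
hub top 894 [0.4166 0.1175 0.0711] [0.456  0.1561 0.0781] [0.4363 0.1368 0.0746]
flange 2392 [0.4005 0.1011 0.0441] [0.4717 0.1721 0.0509] [0.4361 0.1366 0.0475]
stand ((455.8758544921875, -41.9329719543457), (103.93327331542969, 114.66211700439453), 86.74128723144531)
dowel 429 [ 0.4363 -0.0509  0.055 ] [ 0.4559 -0.0342  0.0734] [ 0.4461 -0.0425  0.0642]
stand ((573.2379150390625, -3.67266845703125), (127.65403747558594, 42.673648834228516), 89.91470336914062)
```

View pics/w6.png

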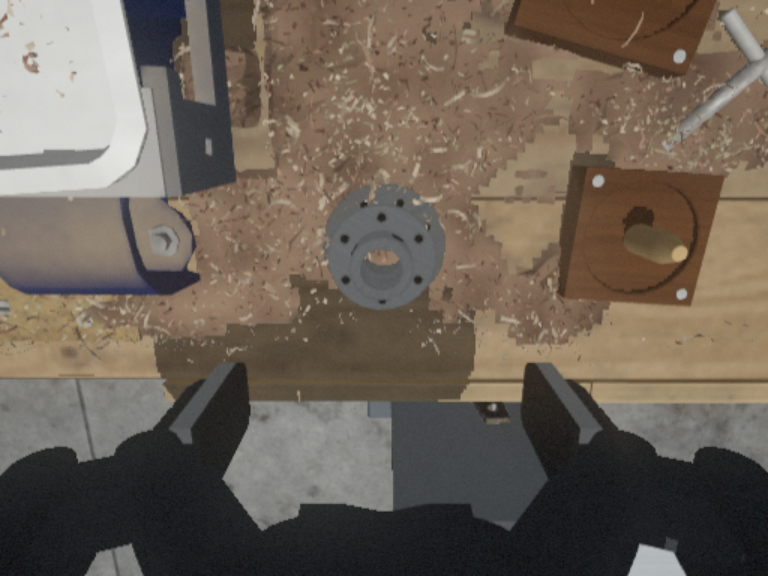

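The small faceplate hub is at picture (382,262) with its axis at (0.4362, 0.1367); fingers have room on both sides.

Request:
jog_arm --plan "0 0 0 0.1 -0.35 2 0; 0 0 0 0 0 3 0; 0 0 0 0 0 3 0; 0 0 0 0 0 3 0; 0 0 0 0 0 3 0; 0 0 0 0 0 1.3 0; 0 0 0 0 0 0 0; 0 0 0 0 0 0 0; 0 0 0 0 0 0 0"

```text
time_s: 18.78
position: [0.4368, 0.1369, 0.0542]
tool_rot: [[1.0, -0.001, 0.002], [-0.001, -1.0, 0.0], [0.002, -0.0, -1.0]]
ft_force: [-0.6, -0.9, 0.1]
grip_width: 0.0851
gripper_force: 0.0
```

Request:
jog_arm --plan "0 0 0 0 0 0.5 0; 0 0 0 0 0 0 0; 0 0 0 0 0 0 100; 0 0 0 0 0 0 160; 0 0 0 0 0 0 200; 0 0 0 0 0 0 200; 0 0 0 0 0 0 200; 0 0 0 0 0 0 200; 0 0 0 0 0 0 200; 0 0 0 0 0 0 200" --grip_force 50

```text
time_s: 19.62
position: [0.436, 0.1376, 0.0489]
tool_rot: [[1.0, 0.001, 0.001], [0.001, -1.0, 0.0], [0.001, -0.0, -1.0]]
ft_force: [-0.0, -0.5, 5.4]
grip_width: 0.0385
gripper_force: 49.7
```

Request:
jog_arm --plan "0 0 0 0 0 -1 200; 0 0 0 0 0 -3 200; 0 0 0 0 0 -3.5 200; 0 0 0 0 0 -3.5 200; 0 0 0 0 0 -1 200; 0 0 0 0 0 0 200; 0 0 0 0.4 3.5 0 200; 0 0 0 0.4 3.5 0 200; 0 0 0 0 3 0 200; 0 0 0 0 0 0 200"

```text
time_s: 20.45
position: [0.4436, 0.0337, 0.1666]
tool_rot: [[1.0, -0.003, -0.003], [-0.003, -1.0, -0.001], [-0.003, 0.001, -1.0]]
ft_force: [0.8, 0.5, -3.4]
grip_width: 0.0386
gripper_force: 52.3
```

```bash
cat >> h.py <<'E'
def held(P,t,r):
    N=P[(np.hypot(P[:,0]-t[0],P[:,1]-t[1])<r+.006)]; z=N[:,2]-t[2]
    Q=N[(z>.002)&(z<.024)&(abs(N[:,1]-t[1])<.014)&(N[:,0]>t[0]+.005)]; print("held",len(Q),circ(Q,r,t[:2]))
E
python3 - <<'E'
from h import *
np.set_printoptions(precision=4,suppress=True)
im=imaging.get_image("wrist"); W=pts(im); save(im,"w7",1.2); s=env.observe(); t=s["position"]; print(t,s["ft_force"],s["grip_width"])
P=W.reshape(-1,3);P=P[~np.isnan(P[:,0])]
held(P,t,.02); stand(P,[.444,-.043],.08)
D=P[(P[:,2]>.03)&(P[:,2]<.08)&(np.hypot(P[:,0]-.444,P[:,1]+.043)<.025)]
for a in np.arange(.03,.075,.005):
    q=D[abs(D[:,2]-a)<.0025]
    if len(q)>30: print(round(a,3),len(q),circ(q,.0105,[.443,-.043]))
E
```

```text
[0.4433 0.0356 0.1667] [ 0.2298  0.9917 -3.4014] 0.03830437767484004
held 1107 (array([0.4435, 0.0344]), np.float64(0.00018116692386608083))
stand ((445.25067138671875, -45.4051628112793), (94.62254333496094, 94.53231811523438), 86.57057189941406)
dowel 478 [ 0.4354 -0.055   0.055 ] [ 0.4558 -0.0347  0.0736] [ 0.4456 -0.0449  0.0643]
0.035 44 (array([ 0.4454, -0.0455]), np.float64(0.0001421668192447996))
0.04 46 (array([ 0.4454, -0.0454]), np.float64(0.00016185297418516882))
0.045 43 (array([ 0.4454, -0.0455]), np.float64(0.0001592779924168789))
0.05 49 (array([ 0.4454, -0.0454]), np.float64(0.00018056804582706337))
0.055 83 (array([ 0.4453, -0.0456]), np.float64(0.00031058948920757723))
0.06 131 (array([ 0.4441, -0.0468]), np.float64(0.0007028349797678652))
0.065 100 (array([ 0.4424, -0.0481]), np.float64(0.0009033715506645279))
0.07 180 (array([ 0.4382, -0.0495]), np.float64(0.0023708301039005227))
```

View pics/w7.png

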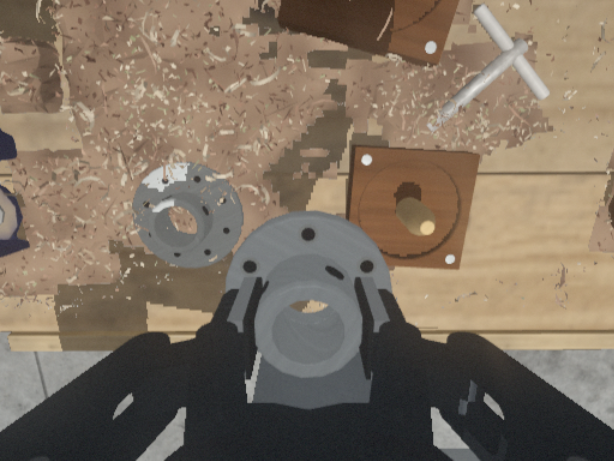

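Request:
jog_arm --plan "0 0 0 0.1 3 0 200; 0 0 0 0.1 3 0 200; 0 0 0 0 1.8 0 200; 0 0 0 0 0 2 200; 0 0 0 0 0 1 200; 0 0 0 0 0 0 200; 0 0 0 0 0 0 200"

```text
time_s: 21.08
position: [0.4454, -0.0397, 0.1374]
tool_rot: [[1.0, 0.001, -0.003], [0.001, -1.0, 0.001], [-0.003, -0.001, -1.0]]
ft_force: [0.0, -0.1, -3.8]
grip_width: 0.0384
gripper_force: 52.6
```

Run:
```python
from h import *
np.set_printoptions(precision=4,suppress=True)
im=imaging.get_image("wrist"); W=pts(im); s=env.observe(); t=s["position"]; print(t,s["ft_force"])
P=W.reshape(-1,3);P=P[~np.isnan(P[:,0])]
held(P,t,.02)
```

```text
[ 0.4459 -0.0398  0.1381] [ 0.763   0.4127 -4.09  ]
held 1129 (array([ 0.4453, -0.039 ]), np.float64(0.00019415682551566366))
```

Request:
jog_arm --plan "0 0 0 0 0.6 0 200; 0 0 0 0 0 2 200; 0 0 0 0 0 2 200; 0 0 0 0 0 0.8 200; 0 0 0 0 0 0 200; 0 0 0 0 0 0 200"

```text
time_s: 21.63
position: [0.4463, -0.0466, 0.0909]
tool_rot: [[1.0, 0.001, 0.0], [0.001, -1.0, -0.0], [0.0, 0.0, -1.0]]
ft_force: [0.1, -0.4, -3.8]
grip_width: 0.0383
gripper_force: 52.6
```

Run:
```python
from h import *
np.set_printoptions(precision=4,suppress=True)
im=imaging.get_image("wrist"); W=pts(im); s=env.observe(); t=s["position"]; print(t,s["ft_force"])
P=W.reshape(-1,3);P=P[~np.isnan(P[:,0])]
held(P,t,.02)
D=P[(P[:,2]>.03)&(P[:,2]<.08)&(np.hypot(P[:,0]-.4454,P[:,1]+.0455)<.013)]; print("dowel",len(D))
if len(D): print(D.min(0),D.max(0))
```

```text
[ 0.4465 -0.0467  0.0912] [-0.3825  0.3054 -3.5947]
held 1127 (array([ 0.4462, -0.0459]), np.float64(0.0001860990612644435))
dowel 2
[ 0.4344 -0.0539  0.0794] [ 0.4355 -0.0394  0.0796]
```

Request:
jog_arm --plan "0 0 0 -0.1 0 1 200; 0 0 0 0 0 1 200; 0 0 0 0 0 1 200; 0 0 0 0 0 1 200; 0 0 0 0 0 1 200; 0 0 0 0 0 0.5 200; 0 0 0 0 0 0 200; 0 0 0 0 0 0 200"

```text
time_s: 22.35
position: [0.4454, -0.0466, 0.036]
tool_rot: [[1.0, 0.001, 0.001], [0.001, -1.0, -0.0], [0.001, 0.0, -1.0]]
ft_force: [0.1, 0.6, -5.2]
grip_width: 0.0382
gripper_force: 52.5
```

Request:
jog_arm --plan "0 0 0 0 0 0.2 200; 0 0 0 0 0 0.1 200; 0 0 0 0 0 0 200; 0 0 0 0 0 0 200"

```text
time_s: 22.68
position: [0.4451, -0.0465, 0.0325]
tool_rot: [[1.0, 0.0, 0.0], [0.0, -1.0, -0.0], [0.0, 0.0, -1.0]]
ft_force: [0.4, 0.0, -3.4]
grip_width: 0.0381
gripper_force: 52.5
```

Request:
jog_arm --plan "0 0 0 0 0 0.1 200; 0 0 0 0 0 0 200; 0 0 0 0 0 0 200"

```text
time_s: 22.93
position: [0.4451, -0.0465, 0.0319]
tool_rot: [[1.0, 0.0, 0.001], [0.0, -1.0, -0.0], [0.001, 0.0, -1.0]]
ft_force: [-1.6, 0.7, 4.9]
grip_width: 0.0382
gripper_force: 53.4
```

Contact. Release, rise and check.

Request:
jog_arm --plan "0 0 0 0 0 0 140; 0 0 0 0 0 0 100; 0 0 0 0 0 0 40; 0 0 0 0 0 0 0; 0 0 0 0 0 0 0; 0 0 0 0 0 0 0; 0 0 0 0 0 -3 0; 0 0 0 0 0 -4 0; 0 0 0 0 0 -4 0; 0 0 0 0 0 -4 0"

```text
time_s: 23.77
position: [0.4445, -0.0463, 0.1832]
tool_rot: [[1.0, 0.0, -0.001], [0.0, -1.0, 0.0], [-0.001, -0.0, -1.0]]
ft_force: [1.1, -0.5, -0.8]
grip_width: 0.0852
gripper_force: 0.0
```

Request:
jog_arm --plan "0 0 0 0 0 0 0; 0 0 0 -0.2 -3.5 0 0; 0 0 0 -0.2 -3.5 0 0; 0 0 0 -0.2 -3.5 0 0; 0 0 0 -0.2 -3.5 0 0; 0 0 0 -0.1 -3.8 0 0; 0 0 0 0 0 0 0; 0 0 0 0 0 0 0; 0 0 0 0 0 0 0"

```text
time_s: 24.52
position: [0.4359, 0.1313, 0.1812]
tool_rot: [[1.0, 0.001, -0.0], [0.001, -1.0, -0.0], [-0.0, 0.0, -1.0]]
ft_force: [0.5, 0.5, -0.1]
grip_width: 0.0856
gripper_force: 0.0
```

Run:
```python
from h import *
np.set_printoptions(precision=4,suppress=True)
im=imaging.get_image("wrist"); W=pts(im); save(im,"w8",1.2); t=env.observe()["position"]; print(t)
P=W.reshape(-1,3);P=P[~np.isnan(P[:,0])]
print("small");plate(P,[.4454,-.0455],.021,.02,.036); print("large");plate(P,[.4364,.137],0,.022,.046);
```

```text
[0.436  0.1308 0.1812]
small
hub top 1279 [ 0.4261 -0.0658  0.054 ] [ 0.4654 -0.025   0.0629] [ 0.4458 -0.0454  0.0585]
flange 2403 [ 0.4037 -0.0874  0.027 ] [ 0.4866 -0.0039  0.034 ] [ 0.4452 -0.0456  0.0305]
large
hub top 760 [0.4153 0.1142 0.033 ] [0.4589 0.1564 0.0407] [0.4371 0.1353 0.0369]
flange 4694 [0.3915 0.088  0.006 ] [0.488  0.1884 0.013 ] [0.4397 0.1382 0.0095]
```

View pics/w8.png

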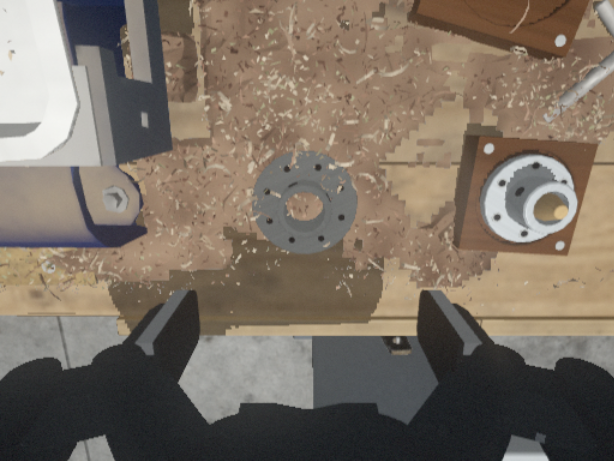

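The small plate lies flat over its dowel (535,200), and the large plate is at (305,205).

Request:
jog_arm --plan "0 0 0 0.1 -0.45 2 0; 0 0 0 0 0 3 0; 0 0 0 0 0 3 0; 0 0 0 0 0 2 0; 0 0 0 0 0 0 0; 0 0 0 0 0 0 0; 0 0 0 0 0 0 0"

```text
time_s: 25.15
position: [0.4378, 0.1354, 0.0825]
tool_rot: [[1.0, -0.001, 0.002], [-0.001, -1.0, 0.0], [0.002, -0.0, -1.0]]
ft_force: [-0.1, 0.5, 0.5]
grip_width: 0.0852
gripper_force: 0.0
```

Run:
```python
from h import *
np.set_printoptions(precision=4,suppress=True)
im=imaging.get_image("wrist"); W=pts(im); t=env.observe()["position"]; print(t)
P=W.reshape(-1,3);P=P[~np.isnan(P[:,0])]
plate(P,[.437,.1358],0,.022,.046)
N=P[(P[:,2]>.013)&(P[:,2]<.034)&(np.hypot(P[:,0]-.437,P[:,1]-.1358)<.026)&(P[:,0]>.44)]; print(circ(N,.022,[.437,.136]))
```

```text
[0.4379 0.1356 0.0827]
hub top 1653 [0.4152 0.1136 0.033 ] [0.4587 0.1567 0.0403] [0.4369 0.1352 0.0367]
flange 8687 [0.3915 0.0865 0.006 ] [0.4888 0.1877 0.013 ] [0.4402 0.1371 0.0095]
(array([0.4365, 0.1354]), np.float64(0.00019944942369089572))
```

Request:
jog_arm --plan "0 0 0 -0.1 0 2.5 0; 0 0 0 0 0 2.5 0; 0 0 0 0 0 1.5 0; 0 0 0 0 0 0.6 0; 0 0 0 0 0 0 0; 0 0 0 0 0 0 0; 0 0 0 0 0 0 60; 0 0 0 0 0 0 140; 0 0 0 0 0 0 190; 0 0 0 0 0 0 190" --grip_force 60

```text
time_s: 26.03
position: [0.4363, 0.136, 0.0113]
tool_rot: [[1.0, 0.001, 0.002], [0.001, -1.0, -0.0], [0.002, 0.0, -1.0]]
ft_force: [-3.9, -1.4, 16.3]
grip_width: 0.0422
gripper_force: 58.4
```

Request:
jog_arm --plan "0 0 0 0 0 0 200; 0 0 0 0 0 0 200; 0 0 0 0 0 0 200; 0 0 0 0 0 0 200"

```text
time_s: 26.37
position: [0.4363, 0.136, 0.0113]
tool_rot: [[1.0, 0.001, 0.002], [0.001, -1.0, -0.0], [0.002, 0.0, -1.0]]
ft_force: [-2.4, -1.1, 10.5]
grip_width: 0.0425
gripper_force: 60.1
```

Request:
jog_arm --plan "0 0 0 0 0 -1 200; 0 0 0 0 0 -3 200; 0 0 0 0 0 -4 200; 0 0 0 0 0 -4 200; 0 0 0 0 0 -3 200; 0 0 0 0 0 0 200; 0 0 0 1.5 1.5 0 200; 0 0 0 3 2 0 200; 0 0 0 3.5 1.5 0 200; 0 0 0 3.5 1 0 200"

```text
time_s: 27.2
position: [0.5511, 0.0747, 0.1582]
tool_rot: [[1.0, -0.0, -0.004], [-0.0, -1.0, -0.0], [-0.004, 0.0, -1.0]]
ft_force: [1.8, 0.6, -6.6]
grip_width: 0.0415
gripper_force: 64.2
```

Request:
jog_arm --plan "0 0 0 3.5 0.5 0 200; 0 0 0 2.5 0 0 200; 0 0 0 0 0 0 200; 0 0 0 0 0 0 200; 0 0 0 0 0 0 200"

```text
time_s: 27.62
position: [0.6096, 0.0713, 0.1581]
tool_rot: [[1.0, 0.001, -0.005], [0.001, -1.0, 0.0], [-0.005, -0.0, -1.0]]
ft_force: [-0.8, 0.1, -7.3]
grip_width: 0.0419
gripper_force: 64.2
```

```bash
cat >> h.py <<'E'
def dow(P,c,r):
    D=P[(P[:,2]>.03)&(P[:,2]<.08)&(np.hypot(P[:,0]-c[0],P[:,1]-c[1])<.03)]
    for a in np.arange(.03,.06,.005):
        q=D[abs(D[:,2]-a)<.0025]
        if len(q)>20: print(round(a,3),len(q),circ(q,r,c))
E
python3 - <<'E'
from h import *
np.set_printoptions(precision=4,suppress=True)
im=imaging.get_image("wrist"); W=pts(im); save(im,"w9",1.2); s=env.observe(); t=s["position"]; print(t,s["ft_force"],s["grip_width"])
P=W.reshape(-1,3);P=P[~np.isnan(P[:,0])]
held(P,t,.022); stand(P,[.618,-.014],.1); dow(P,[.618,-.014],.014)
E
```

```text
[0.6096 0.0714 0.1588] [ 0.1983  0.1691 -6.972 ] 0.042053847085054455
held 1106 (array([0.6099, 0.0722]), np.float64(0.00019433691375385538))
stand ((627.0796508789062, -14.148208618164062), (122.62454223632812, 124.61067199707031), 75.3528823852539)
dowel 831 [ 0.6094 -0.0283  0.0551] [ 0.6355 -0.0018  0.0733] [ 0.6225 -0.015   0.0642]
0.03 32 (array([ 0.6217, -0.016 ]), np.float64(0.0002273277567961503))
0.035 60 (array([ 0.6219, -0.0161]), np.float64(0.00015290105415851577))
0.04 54 (array([ 0.622 , -0.0161]), np.float64(0.00019125356779328))
0.045 57 (array([ 0.6221, -0.016 ]), np.float64(0.00014334986754388143))
0.05 73 (array([ 0.622 , -0.0161]), np.float64(0.0001884456485571201))
0.055 152 (array([ 0.6218, -0.0164]), np.float64(0.00045328543205815693))
```

View pics/w9.png

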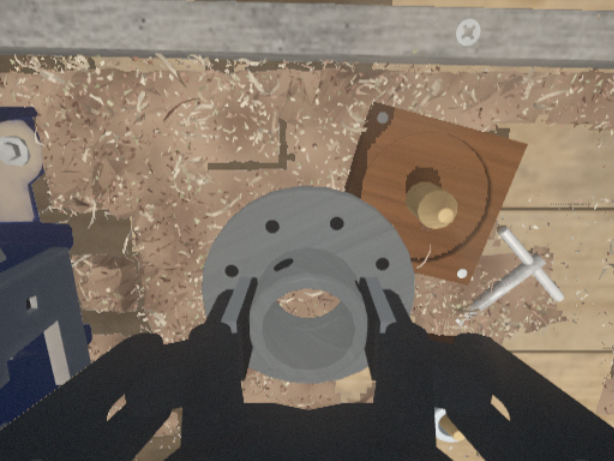

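Request:
jog_arm --plan "0 0 0 0.4 3 0 200; 0 0 0 0.4 3 0 200; 0 0 0 0.4 2.6 0 200; 0 0 0 0 0 2 200; 0 0 0 0 0 2 200; 0 0 0 0 0 1 200; 0 0 0 0 0 0 200; 0 0 0 0 0 0 200; 0 0 0 0 0 0 200"

```text
time_s: 28.42
position: [0.6234, -0.0146, 0.1116]
tool_rot: [[1.0, 0.001, 0.002], [0.001, -1.0, -0.0], [0.002, 0.0, -1.0]]
ft_force: [-1.2, -0.8, -6.6]
grip_width: 0.0418
gripper_force: 64.4
```

Run:
```python
from h import *
np.set_printoptions(precision=4,suppress=True)
im=imaging.get_image("wrist"); W=pts(im); s=env.observe(); t=s["position"]; print(t,s["ft_force"])
P=W.reshape(-1,3);P=P[~np.isnan(P[:,0])]
held(P,t,.022)
```

```text
[ 0.6235 -0.0146  0.1117] [ 0.5401 -0.0821 -7.2846]
held 1073 (array([ 0.6236, -0.0136]), np.float64(0.00018695941633312466))
```

Request:
jog_arm --plan "0 0 0 -0.15 0.25 0 200; 0 0 0 0 0 1 200; 0 0 0 0 0 1 200; 0 0 0 0 0 0.3 200; 0 0 0 0 0 0 200; 0 0 0 0 0 0 200"

```text
time_s: 28.97
position: [0.6214, -0.0173, 0.0869]
tool_rot: [[1.0, 0.0, -0.001], [0.0, -1.0, 0.0], [-0.001, -0.0, -1.0]]
ft_force: [1.3, -0.2, -6.9]
grip_width: 0.0424
gripper_force: 64.4
```

Run:
```python
from h import *
np.set_printoptions(precision=4,suppress=True)
im=imaging.get_image("wrist"); W=pts(im); s=env.observe(); t=s["position"]; print(t,s["ft_force"])
P=W.reshape(-1,3);P=P[~np.isnan(P[:,0])]
held(P,t,.022)
```

```text
[ 0.6216 -0.0174  0.0873] [-0.3262  0.3495 -7.3353]
held 1094 (array([ 0.6217, -0.0164]), np.float64(0.0001920480669104791))
```

Aligned within half a millimetre.

Request:
jog_arm --plan "0 0 0 0 0 1 200; 0 0 0 0 0 1 200; 0 0 0 0 0 1 200; 0 0 0 0 0 1 200; 0 0 0 0 0 0.8 200; 0 0 0 0 0 0.3 200; 0 0 0 0 0 0 200; 0 0 0 0 0 0 200"

```text
time_s: 29.68
position: [0.6216, -0.0174, 0.0364]
tool_rot: [[1.0, 0.0, 0.0], [0.0, -1.0, -0.0], [0.0, 0.0, -1.0]]
ft_force: [0.4, 0.5, -6.7]
grip_width: 0.042
gripper_force: 64.4
```

Request:
jog_arm --plan "0 0 0 0 0 0.2 200; 0 0 0 0 0 0.1 200; 0 0 0 0 0 0.1 200; 0 0 0 0 0 0 200; 0 0 0 0 0 0 200"

```text
time_s: 30.1
position: [0.6216, -0.0174, 0.0325]
tool_rot: [[1.0, 0.0, 0.0], [0.0, -1.0, -0.0], [0.0, 0.0, -1.0]]
ft_force: [0.4, -0.7, -6.7]
grip_width: 0.042
gripper_force: 64.5
```

Request:
jog_arm --plan "0 0 0 0 0 0.1 200; 0 0 0 0 0 0 200; 0 0 0 0 0 0 200"

```text
time_s: 30.35
position: [0.6216, -0.0174, 0.0325]
tool_rot: [[1.0, 0.001, 0.001], [0.001, -1.0, -0.0], [0.001, 0.0, -1.0]]
ft_force: [-4.7, 0.8, 6.2]
grip_width: 0.0423
gripper_force: 65.6
```

Contact; release, rise, look.

Request:
jog_arm --plan "0 0 0 0 0 0 140; 0 0 0 0 0 0 100; 0 0 0 0 0 0 40; 0 0 0 0 0 0 0; 0 0 0 0 0 0 0; 0 0 0 0 0 0 0; 0 0 0 0 0 -3 0; 0 0 0 0 0 -4 0; 0 0 0 0 0 -4 0; 0 0 0 0 0 -4 0"

```text
time_s: 31.18
position: [0.6212, -0.0173, 0.1831]
tool_rot: [[1.0, 0.0, -0.0], [0.0, -1.0, 0.0], [-0.0, -0.0, -1.0]]
ft_force: [0.8, -0.0, -0.1]
grip_width: 0.0854
gripper_force: 0.0
```

Request:
jog_arm --plan "0 0 0 0 0 -2 0; 0 0 0 0 0 0 0; 0 0 0 0 0 0 0; 0 0 0 0 0 0 0; 0 0 0 0 0 0 0"

```text
time_s: 31.6
position: [0.6209, -0.0173, 0.1995]
tool_rot: [[1.0, 0.0, -0.003], [0.0, -1.0, 0.001], [-0.003, -0.001, -1.0]]
ft_force: [1.0, 0.7, -1.1]
grip_width: 0.0855
gripper_force: 0.0
```

Run:
```python
from h import *
np.set_printoptions(precision=4,suppress=True)
im=imaging.get_image("wrist"); W=pts(im); t=env.observe()["position"]; print(t)
P=W.reshape(-1,3);P=P[~np.isnan(P[:,0])]
print("large");plate(P,[.622,-.0161],.021,.022,.046); dow(P,[.622,-.0161],.014)
im=imaging.get_image("side"); save(im,"side9",1.5); W=pts(im);P=W.reshape(-1,3);P=P[~np.isnan(P[:,0])]
print("small");plate(P,[.4454,-.0455],.021,.02,.036)
N=P[np.hypot(P[:,0]-.5534,P[:,1]+.394)<.03]; print("cone top",N[:,2].max())
```

```text
[ 0.621  -0.0173  0.1997]
large
hub top 1089 [ 0.6008 -0.0379  0.054 ] [0.6443 0.0048 0.063 ] [ 0.6225 -0.0165  0.0585]
flange 4436 [ 0.57   -0.0676  0.027 ] [0.6733 0.0353 0.034 ] [ 0.6217 -0.0161  0.0305]
0.03 787 (array([ 0.6328, -0.0149]), np.float64(0.008470338028416699))
0.035 95 (array([ 0.631 , -0.0159]), np.float64(0.006228109762974396))
0.04 49 (array([ 0.629 , -0.0173]), np.float64(0.004227812840317842))
0.045 81 (array([ 0.6236, -0.017 ]), np.float64(0.003680039685506115))
0.05 123 (array([ 0.6215, -0.0163]), np.float64(0.0018755549608097197))
0.055 218 (array([ 0.6215, -0.0159]), np.float64(0.0014987025141695136))
small
hub top 175 [ 0.4256 -0.0663  0.0542] [ 0.4618 -0.0261  0.0627] [ 0.4437 -0.0462  0.0585]
flange 390 [ 0.4091 -0.0778  0.0271] [ 0.4871 -0.0044  0.0339] [ 0.4481 -0.0411  0.0305]
cone top 0.1613819465450066
```

View pics/side9.png

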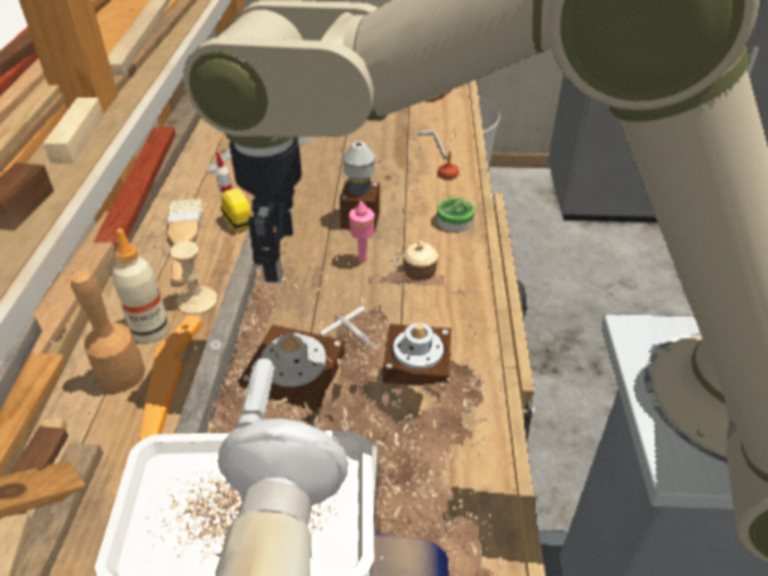

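The large plate (292,360) and the small plate (418,347) lie flat over their dowels. The cone sits on the centre in the block (360,165), and the box, key and tin are where they were.

```bash
python3 -c "
from rig import job; print(job.close_job())"
```

```text
the job is handed in; nothing more can be done
None
```

The job is handed in at about 32 s: by the last pictures the live centre stands in its block with the cone on it, both faceplates are seated on their own dowels and released, and the bystanders were not moved; no verdict was shown.

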